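# Fish the levelling stick out of the sample trough

## Robot

A 6-joint arm with a two-finger parallel gripper is mounted at the origin on the work surface. World frame = base frame: x ahead of the robot, y to its left, z up, the work surface at z = 0. Lengths are in m, angles in rad, forces in N, time in s.
With the tool pointing down it reaches from about 0.35 to 0.725 m from the base axis. Payload 4.3 kg.
Tool frame: the origin (TCP) lies midway between the tips of the shut fingers; the grasp point (between the pads) lies 19 mm behind it (robot.grip_depth is the distance from the TCP to the grasp point, in m); z points along the fingers, x is the direction in which the jaws open and shut, and the axes are right-handed (so a half turn about z gives the same grasp; the last joint's range is limited). The gripper opens to 85 mm and grips with 20 to 120 N. Pads are 22 mm wide; open, the fingers measure 114 mm over their backs; the gripper's body (76 mm by 85 mm) begins 54 mm behind the grasp point. The pads swing forward as they close: fully open they stand 13 mm farther back than shut.
Start: joints at [1.097, 0.377, 0.081, 1.274, 0, 1.46], TCP at [0.205, 0.537, 0.231] pointing down, gripper open.
Joint ranges: [-2.72, 2.72], [-0.84, 1.66], [-1.02, 1.22], [-1.77, 2.12], [-1.37, 1.28], [-3.14, 3.14]. Speed limits (rad/s): [2.57, 2.57, 3.14, 3.14, 3.14, 3.14].

## Interface

Orientations are given as a unit quaternion [w, x, y, z].
In Python, from workcell import robot gives the robot as it stands.
- The arm moves only by the shell command python3 -m jog 'ROWS' [FORCE]. ROWS is JSON, a list of rows, each an object of numbers: "rx", "ry", "rz": the turn, a rotation vector about the tool's x, y, z in rad; "tx", "ty", "tz": the shift along the tool's x, y, z in cm; "gripper": the finger opening in cm, from 0 to 8.54. A call has 1 to 20 rows; each row is the pose to reach, as a shift and turn from the pose commanded when the call began, along the tool's axes at that moment; what a row does not reach only later rows make up. A row lasts 1/8 s, in which the tool goes at most 62.5 mm and 10.7 degrees, less where a joint would pass 70% of its speed; a pose out of reach is approached as far as the arm can. A call with a gripper value outside its range is refused whole. The fingers move at their own pace and stop on an object; FORCE is the grip in N (left out, the last holds). Time passes only in rows, so rows that repeat a pose let the fingers close. It gives the time, the measured TCP pose, the force and the opening at its end, in the units of the state.
- robot.get_obs(): the state, without advancing time (a new reading comes with each control period).
- robot.camera(name): name is "side" or "top"; returns a dict with "img" (480x640x3 uint8, blue, green, red), "intrinsics" (3x3 intrinsics, pixels), "rvec" (rotation vector, rad) and "tvec" (3), from world to camera coordinates, as OpenCV has them. Camera axes: x right, y down, z forward; pixel columns grow to the right and rows downward; lengths in m; the calibration is good to about 2 mm. A picture is of the moment at which its call begins. There is no depth.
- robot.close_job(): hands the job in, once; it reports no verdict.
The state is a dict: "time": time; "q": joint angles; "joint_vel": joint speeds; "joint_torque": joint torques, N m; "position": TCP position; "ee_rot": TCP orientation; "wrist_force": force on the tool from outside, world axes, zero at the start; "torque": the same for the moment, N m; "opening": finger opening in m.
Only numpy, scipy, OpenCV 4.12 (cv2) and the standard library are available. Lean on these libraries where they do the work, as an engineer would, in place of code of your own. Each camera call takes 0.05 s, during which the arm holds its last target. There are 200 camera calls.

## Task

The grain levelling stick has dropped into the covered sample trough, and a rod lies across the opening. First put the rod away: press it down past the sprung jaws of the rack until it sits fully home in both fork clips, roughly centred, and let go of it; then take the stick out through the opening, tilting it because it is longer than the opening, and finish while still holding it still in the gripper, all of it well clear in the air (a good 5 cm) above the trough's lid height and touching nothing else. Do not shift the dishes, jar, bowl, brush and weight standing about.

Things in the scene. Friction and masses are not known exactly. Their poses are not given: they have to be found in the camera images.
- trough: fixed steel sample trough, 280 long (its x) x 160 wide (y) x 62 mm high; origin: centre of its underside; walls and floor 5 mm thick, inner floor at z = 5 mm. A fixed flush lid 4 mm thick (z = 58 to 62) covers its end nearest the robot, x = -135 to -35 mm, and a 12 mm lip at the far end. Its x points away from the robot, turned up to 0.25 rad
- trough_opening (a point): centre of the opening in the lid, 62 mm above the table: 158 mm long along the trough's x (from -35 to +123 mm in the trough's frame) and 150 mm wide, the full inner width
- stick: plain wooden stick, 230 long (its x) x 18 wide (y) x 22 mm high, about 70 g, lying on the inner floor roughly along the trough, its near half under the lid; origin: centre of its underside. To come out, its far end must be raised first (tilt of about 17 degrees clears the lip while the near end stays low), then it is drawn out along its length
- stick_hidden_end (a point): centre of the stick's end face under the lid: 115 mm from the middle along its -x, 11 mm above its underside
- stick_open_end (a point): centre of the stick's other end face, towards the far lip: 115 mm from the middle along its +x
- rod: round aluminium rod, 12 mm diameter, 210 mm long along its y, about 70 g; lies across the trough on the tops of its two long walls, its middle over the opening; can roll. Origin at mid length, 6 mm off its axis (turns as it rolls)
- rod_mid (a point): the middle of the rod, on its axis
- rack: fixed rod rack: black foot plate 90 (x) x 190 (y) x 10 mm with two grey fork clips centred at y = +62 and -62 mm, 16 mm wide along y (108 mm free between them for the gripper). The rod goes in along the rack's y. Origin: centre of the underside; x points away from the robot, turned up to 0.3 rad
- rack_seat (a point): where the middle of the seated rod's axis belongs: 45 mm above the table (35 over the foot plate), midway between the clips. In each clip the slot is 15 mm wide (7.5 mm either side of this point along x), the seat 6 mm lower; the far prong rises to 76 mm, then leans outwards to 88 mm; the near prong rises to 52 mm, its hinge uprights to 78 mm
- jaw_left (a joint): sprung steel flap of the clip at y = +62 mm, hinged at x = -20, z = 74 mm in the rack's frame, slanting down and in to about x = 0, z = 60 mm. 0 = shut over the slot (its stop); grows as the rod is pushed down past it, then springs back above the rod and keeps it in. Both jaws together need about 5 N downwards and press the rod to the far prongs
- jaw_right (a joint): the same for the clip at y = -62 mm
- dish_a: closed petri dish of grain, 94 mm across, 15 mm high, beyond the far end of the trough; leave it alone; origin: centre of its underside
- dish_b: the same kind of dish, beyond the rack; leave it alone; origin: centre of its underside
- dish_c: the same kind of dish, on the robot's side between rack and trough; leave it alone; origin: centre of its underside
- jar: sample jar with white cap, 64 mm across, 85 mm high, to the far left; leave it alone; origin: centre of its underside
- brush: small hand brush, 170 mm long, near the robot on the right; leave it alone
- bowl: white bowl, 100 mm across, 40 mm high, on the left; leave it alone; origin: centre of its underside
- weight: brass weight, 32 mm across, 35 mm high, beyond the far end of the trough; leave it alone; origin: centre of its underside
Mind the look-alikes: they are no part of the job. Leave any black look-alike of the stick alone.

How it is judged:
By the outcome, as a careful person would: the job done as asked, in the order asked, and still so for the second after the job is handed in, while the arm keeps its last pose, push and grip.
It also fails if it takes over 58 s, if anything falls off the work surface, if the arm or the gripper's body presses on something with over 40 N, if the wrist force passes 120 N, or if a joint passes its speed limit or range.

## Working session

There is one attempt and no reset: what is moved stays moved. The work goes in short steps, Python scripts to look and compute and a shell command to move; the robot and the scene stay as the last step left them, time stands still between calls to the robot, and variables do not carry over. Pictures are saved under pics/ and viewed, about 8 in all and at most 12, crops included, and the job is handed in when it is done.

```bash
ls; mkdir -p pics; python3 - <<'E'
from workcell import robot
import cv2,json,numpy as np
for n in("top","side"):
    c=robot.camera(n); cv2.imwrite(f"pics/{n}0.png",c["img"])
    np.savez(f"pics/{n}0.npz",**{k:np.array(v) for k,v in c.items()})
    print(n,c["intrinsics"],c["rvec"],c["tvec"])
print(robot.get_obs(), robot.grip_depth)
E
```

```text
pics
top [[513.32197252   0.         319.00143892]
 [  0.         513.32197252 237.72159381]
 [  0.           0.           1.        ]] [ 2.09418209 -2.13968758  0.22700005] [0.03010644 0.47220534 1.09331839]
side [[536.10675109   0.         320.50127281]
 [  0.         536.10675109 247.63836103]
 [  0.           0.           1.        ]] [ 2.24875493 -0.29340977  0.11319614] [-0.44719574  0.15579458  1.29997438]
{'time': 0.1, 'q': array([ 1.09670946e+00,  3.77982993e-01,  7.97451454e-02,  1.27440693e+00,
       -1.37611689e-05,  1.46051454e+00]), 'joint_vel': array([-0.00061846, -0.00208758,  0.00247157, -0.00022806,  0.00020507,
       -0.00102225]), 'joint_torque': array([ 8.56436782e-04, -4.64694643e+01,  2.70581639e+01,  1.20685183e-02,
       -1.51580443e-04,  1.78910220e-06]), 'position': array([0.20431705, 0.53683367, 0.23045276]), 'ee_rot': array([ 4.43643511e-04,  8.23356441e-01,  5.67523847e-01, -8.10814718e-04]), 'wrist_force': array([-0.2687359 ,  0.5394295 ,  0.11625213]), 'torque': array([-0.02475535, -0.01352681, -0.00357262]), 'opening': 0.08551818564777137} 0.0187
```

View pics/top0.png

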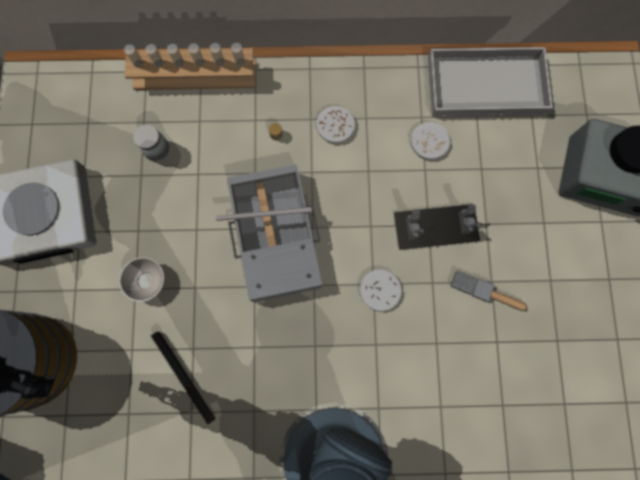

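View pics/side0.png

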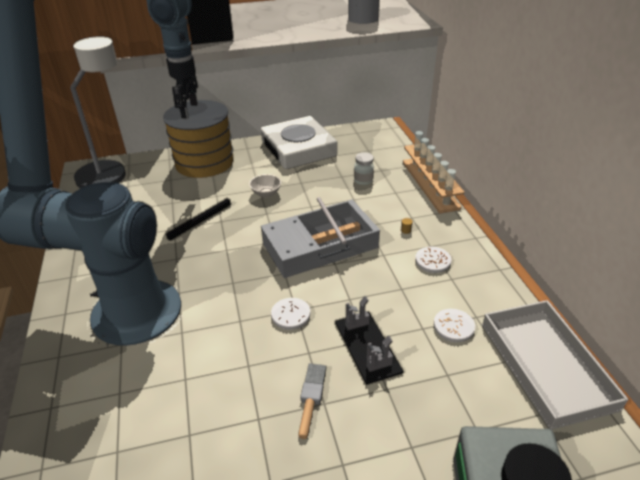

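The top view shows the trough around (275,230), the rod from (218,218) to (312,210), the orange stick from (262,185) to (272,245) and the rack around (437,227). The side view shows the same layout. Next I'll enlarge crops for measurement.

```bash
cat > h.py <<'E'
import numpy as np,cv2
from scipy.spatial.transform import Rotation as R
def cam(f): return dict(np.load(f))
def ray(c,uv):
    Rm=R.from_rotvec(c["rvec"].ravel()).as_matrix(); o=-Rm.T@c["tvec"].ravel()
    d=Rm.T@np.linalg.inv(c["intrinsics"])@np.array([uv[0],uv[1],1.]); return o,d/np.linalg.norm(d)
def onz(c,uv,z):
    o,d=ray(c,uv); return o+d*(z-o[2])/d[2]
def proj(c,P):
    return cv2.projectPoints(np.array(P,float).reshape(-1,3),c["rvec"],c["tvec"],c["intrinsics"],None)[0].reshape(-1,2)
def tri(c1,u1,c2,u2):
    o1,d1=ray(c1,u1);o2,d2=ray(c2,u2)
    s=np.linalg.lstsq(np.c_[d1,-d2],o2-o1,rcond=None)[0]
    a,b=o1+d1*s[0],o2+d2*s[1]; return (a+b)/2,np.linalg.norm(a-b)
def save(n,tag,robot):
    c=robot.camera(n); np.savez(f"pics/{n}{tag}.npz",**{k:np.array(v) for k,v in c.items()}); return cam(f"pics/{n}{tag}.npz")
E
python3 - <<'E'
from h import *
t,s=cam("pics/top0.npz"),cam("pics/side0.npz")
def crop(c,x,y,w,h,k):
    im=cv2.resize(c["img"][y:y+h,x:x+w],None,fx=k,fy=k,interpolation=cv2.INTER_CUBIC)
    for i in range(0,w,20): cv2.putText(im,str(x+i),(i*k,8),0,.3,(0,0,255)); cv2.line(im,(i*k,10),(i*k,14),(0,0,255))
    for i in range(20,h,20): cv2.putText(im,str(y+i),(0,i*k),0,.3,(0,0,255))
    return im
def pad(im,w,h): o=np.zeros((h,w,3),np.uint8);o[:im.shape[0],:im.shape[1]]=im;return o
a=crop(t,210,155,120,150,4); b=crop(t,390,180,100,75,3); d=crop(s,330,285,80,100,3)
out=np.hstack([pad(a,480,600),np.vstack([pad(b,300,240),pad(d,300,360)])]); cv2.imwrite("pics/crop0.png",out)
E
```

```text
(no output)
```

View pics/crop0.png

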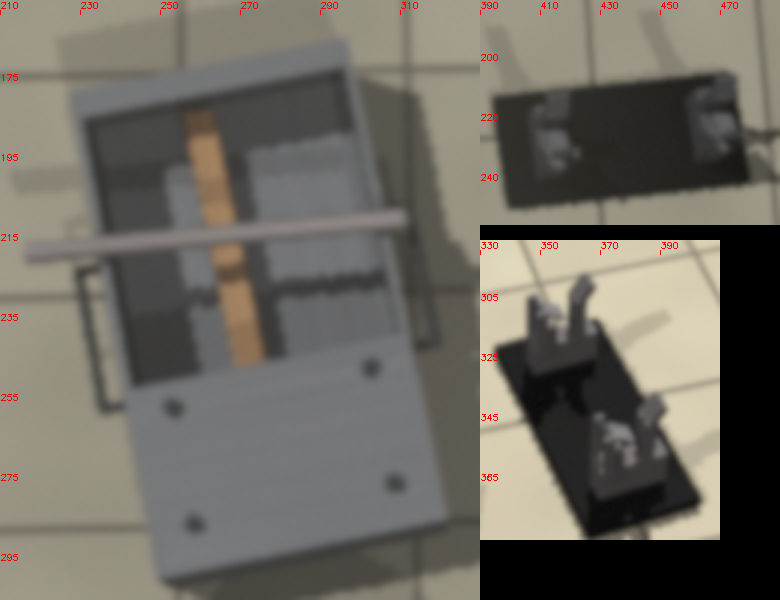

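```bash
python3 - <<'E'
from h import *
np.set_printoptions(precision=4,suppress=True)
t,s=cam("pics/top0.npz"),cam("pics/side0.npz")
f=lambda X,Y:(210+X/4-.4,155+Y/4-.4)
tc=[onz(t,f(*p),.062) for p in[(70,95),(345,40),(448,518),(160,582)]]
print("trough",np.array(tc),"sides",[np.linalg.norm(tc[i]-tc[(i+1)%4]) for i in range(4)],"ctr",np.mean(tc,0))
ax=(tc[0]+tc[1]-tc[2]-tc[3]);print("yaw",np.arctan2(ax[1],ax[0]))
r=[onz(t,f(*p),.068) for p in[(25,253),(406,217)]]
print("rod",r,np.linalg.norm(r[0]-r[1]),"mid",np.mean(r,0),"yaw",np.arctan2(*(r[0]-r[1])[[1,0]]))
# stick colour mask
hsv=cv2.cvtColor(t["img"],cv2.COLOR_BGR2HSV);m=cv2.inRange(hsv,(5,90,50),(20,255,255));m[:,:240]=0;m[:,300:]=0;m[:150]=0;m[260:]=0
ys,xs=np.nonzero(m);P=np.array([onz(t,(x,y),.027) for x,y in zip(xs,ys)])
c=P.mean(0);u,S,vt=np.linalg.svd(P-c);d=vt[0]*np.sign(vt[0][0]);a=(P-c)@d;w=(P-c)@np.array([-d[1],d[0],0])
print("stick",c,"yaw",np.arctan2(d[1],d[0]),"ends",c+d*a.min(),c+d*a.max(),"w",np.percentile(w,[3,97]))
# rack
g=lambda X,Y:(390+(X-480)/3-.3,180+Y/3-.3)
rc=[onz(t,g(*p),.010) for p in[(492,97),(732,72),(750,182),(508,208)]]
print("rack",np.array(rc),[np.linalg.norm(rc[i]-rc[(i+1)%4]) for i in range(4)],np.mean(rc,0))
ax=(rc[0]+rc[1]-rc[2]-rc[3]);ay=rc[0]+rc[3]-rc[1]-rc[2];print("yaw",np.arctan2(ax[1],ax[0]),np.arctan2(-ay[0],ay[1]))
h=lambda X,Y:(330+(X-480)/3-.3,285+(Y-240)/3-.3)
print("side plate", [onz(s,h(*p),.010) for p in[(495,348),(600,320),(703,500),(585,538)]])
E
```

```text
trough [[0.6106 0.2238 0.062 ]
 [0.6401 0.0688 0.062 ]
 [0.3677 0.0168 0.062 ]
 [0.3366 0.1717 0.062 ]] sides [np.float64(0.15777090624192064), np.float64(0.2773753793057357), np.float64(0.15804885905137622), np.float64(0.27891550125877085)] ctr [0.4888 0.1202 0.062 ]
yaw 0.18813726880769946
rod [array([0.5181, 0.2461, 0.068 ]), array([0.5343, 0.0362, 0.068 ])] 0.2105703173127784 mid [0.5262 0.1412 0.068 ] yaw 1.6476933056534047
stick [0.5337 0.1397 0.027 ] yaw 0.20309470750101383 ends [0.4641 0.1254 0.027 ] [0.6074 0.1549 0.027 ] w [-0.0072  0.0071]
rack [[ 0.5382 -0.1557  0.01  ]
 [ 0.5545 -0.3439  0.01  ]
 [ 0.4668 -0.3504  0.01  ]
 [ 0.4505 -0.1634  0.01  ]] [np.float64(0.18891573613074558), np.float64(0.08786737511769256), np.float64(0.18775475536340538), np.float64(0.08808536904053177)] [ 0.5025 -0.2533  0.01  ]
yaw 0.08092698566398848 0.08673215192541554
side plate [array([ 0.4542, -0.1636,  0.01  ]), array([ 0.5424, -0.1569,  0.01  ]), array([ 0.5574, -0.3417,  0.01  ]), array([ 0.467 , -0.3506,  0.01  ])]
```

```bash
cat >> h.py <<'E'
def down(yaw,pitch=0):
    # tool pointing down, x at yaw
    c,s=np.cos(yaw),np.sin(yaw); return np.array([[c,s,0],[s,-c,0],[0,0,-1.]])
def delta(p,Rt,robot,p0=None):
    o=robot.get_obs(); w=o["ee_rot"]; R0=R.from_quat([w[1],w[2],w[3],w[0]]).as_matrix()
    t=R0.T@(np.array(p)-(o["position"] if p0 is None else p0))*100; r=R.from_matrix(R0.T@Rt).as_rotvec()
    print("t=%d.%03d"%(int(o["time"]),o["time"]%1*1000),"tx %.2f ty %.2f tz %.2f rx %.3f ry %.3f rz %.3f"%(*t,*r))
E
python3 - <<'E'
from h import *
from workcell import robot
delta([.526,.141,.15],down(.077),robot)
E
```

```text
t=0.100 tx -25.53 ty 44.15 tz 8.08 rx 0.001 ry 0.002 rz 1.130
```

```bash
R='{"tx":-25.5,"ty":44.1,"tz":8.1,"rz":1.13,"gripper":7}'; echo skip >/dev/null; python3 -m jog '[{"tx":-25.5,"ty":44.1,"tz":8.1,"rz":1.13},{"tx":-25.5,"ty":44.1,"tz":8.1,"rz":1.13},{"tx":-25.5,"ty":44.1,"tz":8.1,"rz":1.13},{"tx":-25.5,"ty":44.1,"tz":8.1,"rz":1.13},{"tx":-25.5,"ty":44.1,"tz":8.1,"rz":1.13},{"tx":-25.5,"ty":44.1,"tz":8.1,"rz":1.13},{"tx":-25.5,"ty":44.1,"tz":8.1,"rz":1.13},{"tx":-25.5,"ty":44.1,"tz":8.1,"rz":1.13},{"tx":-25.5,"ty":44.1,"tz":8.1,"rz":1.13},{"tx":-25.5,"ty":44.1,"tz":8.1,"rz":1.13},{"tx":-25.5,"ty":44.1,"tz":8.1,"rz":1.13},{"tx":-25.5,"ty":44.1,"tz":8.1,"rz":1.13}]' 30
python3 - <<'E'
from h import *
from workcell import robot
delta([.526,.141,.049],down(.077),robot); print(robot.get_obs()["q"])
E
```

```text
t=0.100 tx -25.51 ty 44.15 tz 18.18 rx 0.001 ry 0.002 rz 1.130
[ 1.09670946e+00  3.77982993e-01  7.97451454e-02  1.27440693e+00
 -1.37611689e-05  1.46051454e+00]schema error: expected keys rx, ry, rz, tx, ty, tz, gripper
```

```bash
python3 -m jog '[{"rx":0,"ry":0,"rz":1.13,"tx":-25.5,"ty":44.1,"tz":8.1,"gripper":8.5},{"rx":0,"ry":0,"rz":1.13,"tx":-25.5,"ty":44.1,"tz":8.1,"gripper":8.5},{"rx":0,"ry":0,"rz":1.13,"tx":-25.5,"ty":44.1,"tz":8.1,"gripper":8.5},{"rx":0,"ry":0,"rz":1.13,"tx":-25.5,"ty":44.1,"tz":8.1,"gripper":8.5},{"rx":0,"ry":0,"rz":1.13,"tx":-25.5,"ty":44.1,"tz":8.1,"gripper":8.5},{"rx":0,"ry":0,"rz":1.13,"tx":-25.5,"ty":44.1,"tz":8.1,"gripper":8.5},{"rx":0,"ry":0,"rz":1.13,"tx":-25.5,"ty":44.1,"tz":8.1,"gripper":8.5},{"rx":0,"ry":0,"rz":1.13,"tx":-25.5,"ty":44.1,"tz":8.1,"gripper":8.5},{"rx":0,"ry":0,"rz":1.13,"tx":-25.5,"ty":44.1,"tz":8.1,"gripper":8.5},{"rx":0,"ry":0,"rz":1.13,"tx":-25.5,"ty":44.1,"tz":8.1,"gripper":8.5},{"rx":0,"ry":0,"rz":1.13,"tx":-25.5,"ty":44.1,"tz":8.1,"gripper":8.5},{"rx":0,"ry":0,"rz":1.13,"tx":-25.5,"ty":44.1,"tz":8.1,"gripper":8.5}]' 30
python3 - <<'E'
from h import *
from workcell import robot
delta([.526,.141,.049],down(.077),robot); print(robot.get_obs()["q"])
E
```

```text
time: 1.6
position: [0.5251, 0.1436, 0.1506]
ee_rot: [-0.0, 0.999, 0.04, 0.0]
wrist_force: [0.4, -0.4, 0.1]
opening: 0.0851
t=1.600 tx 0.06 ty 0.27 tz 10.16 rx -0.000 ry -0.000 rz 0.002
[ 1.50185863e-01  3.52016079e-01 -1.68355446e-01  1.05033137e+00
  3.59313583e-04  1.64159875e+00]
```

```bash
python3 -m jog '[{"rx":0,"ry":0,"rz":0,"tx":0,"ty":0,"tz":3,"gripper":8.5},{"rx":0,"ry":0,"rz":0,"tx":0,"ty":0,"tz":6,"gripper":8.5},{"rx":0,"ry":0,"rz":0,"tx":0,"ty":0,"tz":9,"gripper":8.5},{"rx":0,"ry":0,"rz":0,"tx":0,"ty":0,"tz":10.1,"gripper":8.5},{"rx":0,"ry":0,"rz":0,"tx":0,"ty":0,"tz":10.1,"gripper":8.5},{"rx":0,"ry":0,"rz":0,"tx":0,"ty":0,"tz":10.1,"gripper":8.5}]' 30
python3 - <<'E'
from h import *
from workcell import robot
delta([.526,.141,.049],down(.077),robot)
E
```

```text
time: 2.35
position: [0.527, 0.1426, 0.0506]
ee_rot: [-0.0, 0.999, 0.039, 0.001]
wrist_force: [1.0, -0.0, -0.1]
opening: 0.0853
t=2.350 tx -0.11 ty 0.15 tz 0.16 rx -0.000 ry -0.002 rz 0.000
```

```bash
python3 -m jog '[{"rx":0,"ry":0,"rz":0,"tx":-0.1,"ty":0.1,"tz":0.1,"gripper":4},{"rx":0,"ry":0,"rz":0,"tx":-0.1,"ty":0.1,"tz":0.1,"gripper":2},{"rx":0,"ry":0,"rz":0,"tx":-0.1,"ty":0.1,"tz":0.1,"gripper":0.5},{"rx":0,"ry":0,"rz":0,"tx":-0.1,"ty":0.1,"tz":0.1,"gripper":0},{"rx":0,"ry":0,"rz":0,"tx":-0.1,"ty":0.1,"tz":0.1,"gripper":0},{"rx":0,"ry":0,"rz":0,"tx":-0.1,"ty":0.1,"tz":0.1,"gripper":0},{"rx":0,"ry":0,"rz":0,"tx":-0.1,"ty":0.1,"tz":0.1,"gripper":0},{"rx":0,"ry":0,"rz":0,"tx":-0.1,"ty":0.1,"tz":0.1,"gripper":0}]' 60
python3 - <<'E'
from h import *
from workcell import robot
delta([.526,.141,.16],down(.077),robot)
E
```

```text
time: 3.35
position: [0.5253, 0.1411, 0.0485]
ee_rot: [-0.0, 0.999, 0.038, 0.0]
wrist_force: [0.2, -0.2, 2.8]
opening: 0.0101
t=3.350 tx 0.08 ty 0.01 tz -11.15 rx -0.000 ry -0.000 rz -0.000
```

```bash
python3 -m jog '[{"rx":0,"ry":0,"rz":0,"tx":0,"ty":0,"tz":-2,"gripper":0},{"rx":0,"ry":0,"rz":0,"tx":0,"ty":0,"tz":-6,"gripper":0},{"rx":0,"ry":0,"rz":0,"tx":0,"ty":0,"tz":-10,"gripper":0},{"rx":0,"ry":0,"rz":0,"tx":0,"ty":0,"tz":-11.5,"gripper":0},{"rx":0,"ry":0,"rz":0,"tx":0,"ty":0,"tz":-11.5,"gripper":0}]' 60
python3 - <<'E'
from h import *
from workcell import robot
print(robot.get_obs()["opening"])
delta([.504,-.253,.141],down(.084),robot)
E
```

```text
time: 3.98
position: [0.5256, 0.1412, 0.1635]
ee_rot: [-0.0, 0.999, 0.039, 0.001]
wrist_force: [0.3, 0.4, -1.6]
opening: 0.0099
0.009880992113327694
t=3.975 tx -5.20 ty 39.14 tz 2.23 rx -0.000 ry -0.001 rz -0.007
```

```bash
python3 -m jog '[{"rx":0,"ry":0,"rz":0,"tx":-0.7,"ty":5,"tz":0,"gripper":0},{"rx":0,"ry":0,"rz":0,"tx":-1.4,"ty":10,"tz":0,"gripper":0},{"rx":0,"ry":0,"rz":0,"tx":-2,"ty":15,"tz":0,"gripper":0},{"rx":0,"ry":0,"rz":0,"tx":-2.7,"ty":20,"tz":0,"gripper":0},{"rx":0,"ry":0,"rz":0,"tx":-3.4,"ty":25,"tz":0,"gripper":0},{"rx":0,"ry":0,"rz":0,"tx":-4,"ty":30,"tz":0,"gripper":0},{"rx":0,"ry":0,"rz":0,"tx":-4.7,"ty":35,"tz":1,"gripper":0},{"rx":0,"ry":0,"rz":-0.007,"tx":-5.2,"ty":38,"tz":2,"gripper":0},{"rx":0,"ry":0,"rz":-0.007,"tx":-5.2,"ty":39.1,"tz":2.2,"gripper":0},{"rx":0,"ry":0,"rz":-0.007,"tx":-5.2,"ty":39.1,"tz":2.2,"gripper":0},{"rx":0,"ry":0,"rz":-0.007,"tx":-5.2,"ty":39.1,"tz":2.2,"gripper":0}]' 60
python3 - <<'E'
from h import *
from workcell import robot
s=save("side","1",robot);t=save("top","1",robot)
print(robot.get_obs()["position"])
a=cv2.resize(s["img"][210:400,290:440],None,fx=3,fy=3,interpolation=cv2.INTER_CUBIC)
b=cv2.resize(t["img"][160:300,370:500],None,fx=2.6,fy=2.6,interpolation=cv2.INTER_CUBIC)
o=np.zeros((570,800,3),np.uint8);o[:570,:450]=a;o[:b.shape[0],455:455+b.shape[1]]=b;cv2.imwrite("pics/c1.png",o)
E
```

```text
time: 5.35
position: [0.5033, -0.2514, 0.141]
ee_rot: [-0.001, 0.999, 0.043, -0.0]
wrist_force: [-0.8, 0.0, 0.1]
opening: 0.01
[ 0.50359682 -0.25153085  0.14146651]
```

View pics/c1.png

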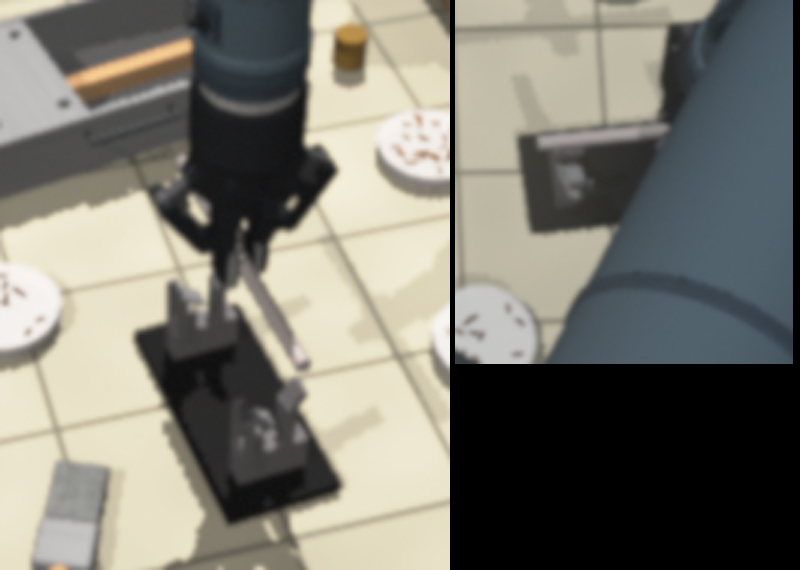

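The rod is held level-looking and parallel to the rack: near end at side pixel ≈(391,331), left end at top pixel ≈(401,215). I'll check these against the expected positions.

```bash
python3 - <<'E'
from h import *
from workcell import robot
np.set_printoptions(precision=4,suppress=True)
t,s=cam("pics/top1.npz"),cam("pics/side1.npz")
o=robot.get_obs();p=o["position"];w=o["ee_rot"];Rm=R.from_quat([w[1],w[2],w[3],w[0]]).as_matrix()
g=p-Rm[:,2]*.019;L,Rr=g-Rm[:,1]*.105,g+Rm[:,1]*.105
print("expected L",L,"R",Rr,"px",proj(t,L),proj(s,Rr),proj(s,L))
print("top L at .16",onz(t,(401.3,215),.16),"side R at .16",onz(s,(391,330.5),.16))
# far prong tops, side image (centre of tops)
q=lambda X,Y:(290+X/3,210+Y/3)
for z in(.088,):
  print("prong R",onz(s,q(293,388),z),"prong L",onz(s,q(217,285),z))
yw=.084;c=np.array([.504,-.253]);ex=np.array([np.cos(yw),np.sin(yw)]);ey=np.array([-ex[1],ex[0]])
for y in(.062,-.062):
  for x,z in((.0075,.076),(.018,.088),(.03,.088)): print(y,x,z,proj(s,[*(c+ex*x+ey*y),z]),proj(t,[*(c+ex*x+ey*y),z]))
E
```

```text
expected L [ 0.4946 -0.1469  0.1605] R [ 0.5126 -0.3562  0.1604] px [[401.5663 214.1795]] [[391.1582 333.4716]] [[350.3431 264.9086]]
top L at .16 [ 0.493  -0.1464  0.16  ] side R at .16 [ 0.515  -0.3487  0.16  ]
prong R [ 0.5267 -0.3109  0.088 ] prong L [ 0.5064 -0.2037  0.088 ]
0.062 0.0075 0.076 [[360.3189 304.6958]] [[414.8612 218.2181]]
0.062 0.018 0.088 [[364.8428 299.7533]] [[415.2111 212.2139]]
0.062 0.03 0.088 [[369.8061 298.4272]] [[414.4179 206.8995]]
-0.062 0.0075 0.076 [[383.2677 345.2904]] [[470.7058 212.4934]]
-0.062 0.018 0.088 [[388.2687 340.1321]] [[471.5354 206.4583]]
-0.062 0.03 0.088 [[393.5759 338.5918]] [[470.6228 201.1726]]
```

```bash
python3 - <<'E'
from h import *
t,s0,s=cam("pics/top0.npz"),cam("pics/side0.npz"),cam("pics/side1.npz")
def cr(c,x,y,w,h,k): return cv2.resize(c["img"][y:y+h,x:x+w],None,fx=k,fy=k,interpolation=cv2.INTER_CUBIC).astype(np.float32)*1.6
a=cr(s0,345,290,60,75,8)
yw=.084;c=np.array([.504,-.253]);ex=np.array([np.cos(yw),np.sin(yw)]);ey=np.array([-ex[1],ex[0]])
for y0 in(.062,-.062):
 for dy in(-.008,.008):
  for x,z,col in((.0075,.076,(0,0,255)),(.0075,.010,(0,255,255)),(-.0075,.052,(0,255,0)),(-.0075,.010,(255,0,255)),(-.02,.078,(255,0,0)),(.0075,.045,(255,255,0))):
   u=(proj(s0,[*(c+ex*x+ey*(y0+dy)),z])[0]-[345,290]+.5)*8
   cv2.circle(a,tuple(int(v) for v in u),2,col,-1)
b=cr(s,368,285,35,60,8); 
o=np.zeros((600,800,3),np.float32);o[:600,:480]=a;o[:480,490:770]=b;cv2.imwrite("pics/c2.png",np.clip(o,0,255))
E
```

```text
[ WARN:0@0.452] global loadsave.cpp:1063 imwrite_ Unsupported depth image for selected encoder is fallbacked to CV_8U.
```

View pics/c2.png

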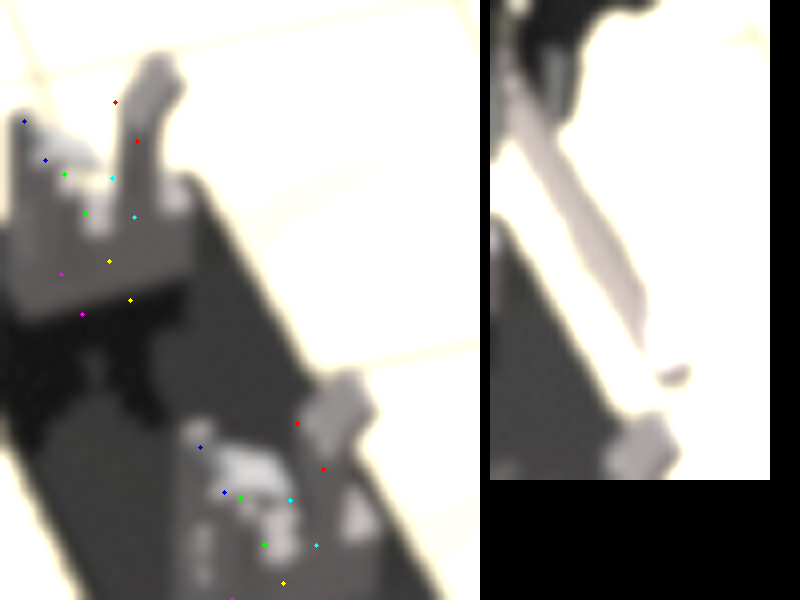

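```bash
python3 -m jog '[{"rx":0,"ry":0,"rz":0,"tx":0.05,"ty":0.15,"tz":2,"gripper":0},{"rx":0,"ry":0,"rz":0,"tx":0.05,"ty":0.15,"tz":4.5,"gripper":0},{"rx":0,"ry":0,"rz":0,"tx":0.05,"ty":0.15,"tz":6.5,"gripper":0},{"rx":0,"ry":0,"rz":0,"tx":0.05,"ty":0.15,"tz":7.2,"gripper":0},{"rx":0,"ry":0,"rz":0,"tx":0.05,"ty":0.15,"tz":7.2,"gripper":0}]' 80
python3 -m jog '[{"rx":0,"ry":0,"rz":0,"tx":0,"ty":0,"tz":0.7,"gripper":0},{"rx":0,"ry":0,"rz":0,"tx":0,"ty":0,"tz":1.4,"gripper":0},{"rx":0,"ry":0,"rz":0,"tx":0,"ty":0,"tz":2.1,"gripper":0},{"rx":0,"ry":0,"rz":0,"tx":0,"ty":0,"tz":2.1,"gripper":0}]' 80
```

```text
time: 6.08
position: [0.504, -0.2536, 0.0694]
ee_rot: [-0.0, 0.999, 0.042, -0.0]
wrist_force: [0.2, 0.8, -0.1]
opening: 0.0095
time: 6.58
position: [0.5048, -0.2543, 0.0483]
ee_rot: [-0.0, 0.999, 0.042, 0.001]
wrist_force: [1.3, 0.4, 2.1]
opening: 0.0091
```

```bash
python3 -m jog '[{"rx":0,"ry":0,"rz":0,"tx":0,"ty":0,"tz":0.5,"gripper":0},{"rx":0,"ry":0,"rz":0,"tx":0,"ty":0,"tz":1.0,"gripper":0},{"rx":0,"ry":0,"rz":0,"tx":0,"ty":0,"tz":1.0,"gripper":0}]' 80
python3 -m jog '[{"rx":0,"ry":0,"rz":0,"tx":0,"ty":0,"tz":0.5,"gripper":0},{"rx":0,"ry":0,"rz":0,"tx":0,"ty":0,"tz":1.0,"gripper":0},{"rx":0,"ry":0,"rz":0,"tx":0,"ty":0,"tz":1.0,"gripper":0}]' 80
```

```text
time: 6.95
position: [0.5056, -0.2547, 0.0383]
ee_rot: [0.0, 0.999, 0.042, 0.002]
wrist_force: [5.6, -0.2, 0.4]
opening: 0.0093
time: 7.32
position: [0.5029, -0.2536, 0.0271]
ee_rot: [-0.001, 0.999, 0.042, -0.001]
wrist_force: [2.0, 0.2, -1.0]
opening: 0.0095
```

```bash
python3 -m jog '[{"rx":0,"ry":0,"rz":0,"tx":0,"ty":0,"tz":0.2,"gripper":0},{"rx":0,"ry":0,"rz":0,"tx":0,"ty":0,"tz":0.4,"gripper":0},{"rx":0,"ry":0,"rz":0,"tx":0,"ty":0,"tz":0.4,"gripper":0}]' 80
```

```text
time: 7.7
position: [0.503, -0.2538, 0.0255]
ee_rot: [-0.0, 0.999, 0.042, -0.001]
wrist_force: [-3.4, 2.6, 11.5]
opening: 0.0093
```

```bash
python3 -m jog '[{"rx":0,"ry":0,"rz":0,"tx":0,"ty":0,"tz":0.3,"gripper":0},{"rx":0,"ry":0,"rz":0,"tx":0,"ty":0,"tz":0.3,"gripper":0},{"rx":0,"ry":0,"rz":0,"tx":0,"ty":0,"tz":0.3,"gripper":0}]' 80
python3 - <<'E'
from h import *
from workcell import robot
s=save("side","2",robot)
a=cv2.resize(s["img"][285:375,325:415],None,fx=6,fy=6,interpolation=cv2.INTER_CUBIC)
cv2.imwrite("pics/c3.png",np.clip(a*1.5,0,255).astype(np.uint8))
E
```

```text
time: 8.07
position: [0.5031, -0.2539, 0.0252]
ee_rot: [0.0, 0.999, 0.042, -0.0]
wrist_force: [-10.5, 6.2, 31.4]
opening: 0.0093
```

View pics/c3.png

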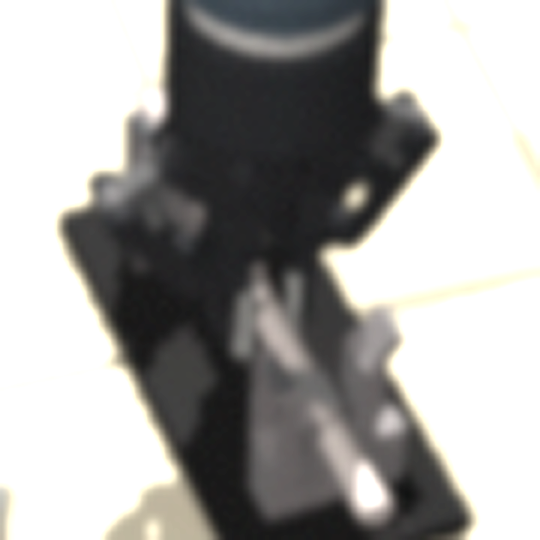

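The rod appears seated with its end at side pixel ≈(387,367), and the hard stop shows 31 N at TCP z=25.2 mm. I'll unload, release partway, lift clear and check from both cameras.

```bash
python3 -m jog '[{"rx":0,"ry":0,"rz":0,"tx":0,"ty":0,"tz":-0.3,"gripper":0},{"rx":0,"ry":0,"rz":0,"tx":0,"ty":0,"tz":-0.5,"gripper":0},{"rx":0,"ry":0,"rz":0,"tx":0,"ty":0,"tz":-0.5,"gripper":2},{"rx":0,"ry":0,"rz":0,"tx":0,"ty":0,"tz":-0.5,"gripper":4},{"rx":0,"ry":0,"rz":0,"tx":0,"ty":0,"tz":-0.5,"gripper":5},{"rx":0,"ry":0,"rz":0,"tx":0,"ty":0,"tz":-0.5,"gripper":5},{"rx":0,"ry":0,"rz":0,"tx":0,"ty":0,"tz":-0.5,"gripper":5}]' 30
python3 -m jog '[{"rx":0,"ry":0,"rz":0,"tx":0,"ty":0,"tz":-3,"gripper":5},{"rx":0,"ry":0,"rz":0,"tx":0,"ty":0,"tz":-8,"gripper":5},{"rx":0,"ry":0,"rz":0,"tx":0,"ty":0,"tz":-14,"gripper":5},{"rx":0,"ry":0,"rz":0,"tx":0,"ty":0,"tz":-17,"gripper":5},{"rx":0,"ry":0,"rz":0,"tx":0,"ty":0,"tz":-17,"gripper":5}]'
```

```text
time: 9.0
position: [0.5039, -0.2542, 0.0262]
ee_rot: [-0.0, 0.999, 0.042, -0.0]
wrist_force: [0.1, -0.4, 0.5]
opening: 0.05
time: 9.62
position: [0.5059, -0.2554, 0.1995]
ee_rot: [0.002, 0.999, 0.042, 0.003]
wrist_force: [-0.4, -0.1, -0.0]
opening: 0.0501
```

```bash
python3 - <<'E'
from h import *
from workcell import robot
delta([.525,.138,.17],down(1.774),robot); print(robot.get_obs()["q"])
t=cam("pics/top0.npz")
print("lip edge px on z=.027",onz(t,(259.6,179.4),.027),"stick end",onz(t,(259.6,181.9),.027))
E
```

```text
t=9.625 tx 5.20 ty -39.05 tz 2.82 rx 0.007 ry -0.001 rz -1.690
[-5.79529518e-01  3.64231586e-01 -2.08039195e-02  1.17918903e+00
  1.23084938e-04  9.07199066e-01]
lip edge px on z=.027 [0.61831189 0.15447657 0.027     ] stick end [0.61224724 0.15446783 0.027     ]
```

```bash
python3 -m jog '[{"rx":0,"ry":0,"rz":-0.17,"tx":0.5,"ty":-4,"tz":0,"gripper":5},{"rx":0,"ry":0,"rz":-0.34,"tx":1,"ty":-8,"tz":0,"gripper":5},{"rx":0,"ry":0,"rz":-0.51,"tx":1.5,"ty":-12,"tz":0,"gripper":5},{"rx":0,"ry":0,"rz":-0.68,"tx":2,"ty":-16,"tz":0,"gripper":5},{"rx":0,"ry":0,"rz":-0.85,"tx":2.5,"ty":-20,"tz":0,"gripper":5},{"rx":0,"ry":0,"rz":-1.02,"tx":3,"ty":-24,"tz":0,"gripper":5},{"rx":0,"ry":0,"rz":-1.19,"tx":3.5,"ty":-28,"tz":0.5,"gripper":5},{"rx":0,"ry":0,"rz":-1.36,"tx":4,"ty":-32,"tz":1,"gripper":5},{"rx":0,"ry":0,"rz":-1.53,"tx":4.6,"ty":-36,"tz":2,"gripper":5},{"rx":0,"ry":0,"rz":-1.69,"tx":5.2,"ty":-39,"tz":2.8,"gripper":5},{"rx":0,"ry":0,"rz":-1.69,"tx":5.2,"ty":-39,"tz":2.8,"gripper":5},{"rx":0,"ry":0,"rz":-1.69,"tx":5.2,"ty":-39,"tz":2.8,"gripper":5}]' 30
python3 - <<'E'
from h import *
from workcell import robot
s=save("side","3",robot);t=save("top","3",robot)
delta([.525,.138,.17],down(1.774),robot)
b=lambda c,x,y,w,h,k:cv2.resize(c["img"][y:y+h,x:x+w],None,fx=k,fy=k,interpolation=cv2.INTER_CUBIC)
o=np.zeros((600,800,3),np.float32)
o[:450,:400]=b(s,330,285,80,90,5);o[:300,400:]=b(t,390,185,100,75,4);o[300:,400:]=b(s,240,140,160,120,2.5)
cv2.imwrite("pics/c4.png",np.clip(o*1.5,0,255).astype(np.uint8))
E
```

```text
time: 11.12
position: [0.5223, 0.1383, 0.1673]
ee_rot: [-0.001, 0.632, 0.775, -0.001]
wrist_force: [-0.2, -0.6, -0.1]
opening: 0.0499
t=11.224 tx -0.03 ty 0.21 tz -0.20 rx -0.001 ry 0.000 rz -0.002
```

View pics/c4.png

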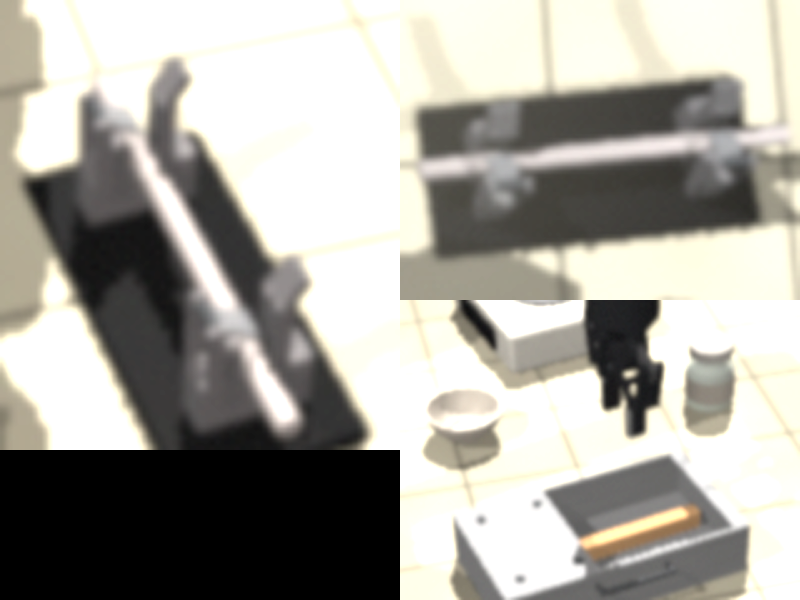

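The rod lies under both jaws, level and centred (side ends ≈(349,302) and (388,369); top ends ≈(396,227) and (487,218)). The stick's far end is at side pixel ≈(358,224). I'll check the numbers.

```bash
python3 - <<'E'
from h import *
np.set_printoptions(precision=4,suppress=True)
t,s=cam("pics/top3.npz"),cam("pics/side3.npz")
A=onz(t,(396,227),.045);B=onz(t,(487,218.2),.045);print("top",A,B,np.linalg.norm(A-B),(A+B)/2)
A=onz(s,(349.4,302),.045);B=onz(s,(387.6,369),.045);print("side",A,B,np.linalg.norm(A-B),(A+B)/2)
T=lambda P:((P[0]-.4888)*np.cos(.19)+(P[1]-.1202)*np.sin(.19),-(P[0]-.4888)*np.sin(.19)+(P[1]-.1202)*np.cos(.19))
for u in((358.8,224.8),(355,222)):print("stick end",onz(s,u,.027),T(onz(s,u,.027)))
u=lambda X,Y:(240+(X-400)/2.5,140+(Y-300)/2.5)
for p in((748,525),(672,457)):print("trough far corners",onz(s,u(*p),.062),T(onz(s,u(*p),.062)))
E
```

```text
top [ 0.4944 -0.1533  0.045 ] [ 0.5105 -0.3597  0.045 ] 0.20697554785817304 [ 0.5025 -0.2565  0.045 ]
side [ 0.4944 -0.1471  0.045 ] [ 0.5147 -0.3515  0.045 ] 0.2053656890217812 [ 0.5046 -0.2493  0.045 ]
stick end [0.6124 0.152  0.027 ] (np.float64(0.12737150037221587), np.float64(0.007897773531743812))
stick end [0.606  0.1674 0.027 ] (np.float64(0.1239832482941301), np.float64(0.02417844554232071))
trough far corners [0.643  0.0721 0.062 ] (np.float64(0.1423747926858581), np.float64(-0.0763994399046641))
trough far corners [0.6014 0.2148 0.062 ] (np.float64(0.12839301049831942), np.float64(0.07164270424275508))
```

```bash
python3 -m jog '[{"rx":0,"ry":0,"rz":0,"tx":0,"ty":0,"tz":4,"gripper":5},{"rx":0,"ry":0,"rz":0,"tx":0,"ty":0,"tz":8,"gripper":5},{"rx":0,"ry":0,"rz":0,"tx":0,"ty":0,"tz":12,"gripper":5},{"rx":0,"ry":0,"rz":0,"tx":0,"ty":0,"tz":14,"gripper":5},{"rx":0,"ry":0,"rz":0,"tx":0,"ty":0,"tz":15.5,"gripper":5},{"rx":0,"ry":0,"rz":0,"tx":0,"ty":0,"tz":15.5,"gripper":5},{"rx":0,"ry":0,"rz":0,"tx":0,"ty":0,"tz":15.5,"gripper":5}]' 30
python3 - <<'E'
from h import *
from workcell import robot
delta([.525,.138,.009],down(1.774),robot)
E
```

```text
time: 12.1
position: [0.524, 0.1387, 0.0143]
ee_rot: [0.001, 0.632, 0.775, 0.001]
wrist_force: [0.8, 0.4, 0.1]
opening: 0.0498
t=12.099 tx -0.09 ty 0.08 tz 0.53 rx 0.002 ry 0.000 rz -0.001
```

```bash
python3 -m jog '[{"rx":0,"ry":0,"rz":0,"tx":0,"ty":0,"tz":0.5,"gripper":5},{"rx":0,"ry":0,"rz":0,"tx":0,"ty":0,"tz":0.5,"gripper":3},{"rx":0,"ry":0,"rz":0,"tx":0,"ty":0,"tz":0.5,"gripper":2},{"rx":0,"ry":0,"rz":0,"tx":0,"ty":0,"tz":0.5,"gripper":1},{"rx":0,"ry":0,"rz":0,"tx":0,"ty":0,"tz":0.5,"gripper":0},{"rx":0,"ry":0,"rz":0,"tx":0,"ty":0,"tz":0.5,"gripper":0},{"rx":0,"ry":0,"rz":0,"tx":0,"ty":0,"tz":0.5,"gripper":0},{"rx":0,"ry":0,"rz":0,"tx":0,"ty":0,"tz":0.5,"gripper":0}]' 80
```

```text
time: 13.1
position: [0.5233, 0.1389, 0.0088]
ee_rot: [0.0, 0.632, 0.775, 0.0]
wrist_force: [-2.4, -0.0, 5.6]
opening: 0.0162
```

```bash
python3 -m jog '[{"rx":0,"ry":0,"rz":0,"tx":0,"ty":0,"tz":-0.1,"gripper":0},{"rx":0,"ry":0,"rz":0,"tx":0,"ty":-0.5,"tz":-0.1,"gripper":0},{"rx":0,"ry":0,"rz":0,"tx":0,"ty":-1.0,"tz":-0.1,"gripper":0},{"rx":-0.05,"ry":0,"rz":0,"tx":0,"ty":-1.04,"tz":-0.8,"gripper":0},{"rx":-0.05,"ry":0,"rz":0,"tx":0,"ty":-1.04,"tz":-0.8,"gripper":0}]' 80
```

```text
time: 13.72
position: [0.5116, 0.1365, 0.0164]
ee_rot: [0.016, 0.632, 0.775, 0.019]
wrist_force: [-0.3, 0.0, -0.5]
opening: 0.0163
```

```bash
python3 -m jog '[{"rx":-0.05,"ry":0,"rz":0,"tx":0,"ty":-0.04,"tz":-0.7,"gripper":0},{"rx":-0.1,"ry":0,"rz":0,"tx":0,"ty":-0.1,"tz":-1.4,"gripper":0},{"rx":-0.15,"ry":0,"rz":0,"tx":0,"ty":-0.2,"tz":-2.1,"gripper":0},{"rx":-0.2,"ry":0,"rz":0,"tx":0,"ty":-0.35,"tz":-2.8,"gripper":0},{"rx":-0.25,"ry":0,"rz":0,"tx":0,"ty":-0.55,"tz":-3.5,"gripper":0},{"rx":-0.25,"ry":0,"rz":0,"tx":0,"ty":-0.55,"tz":-3.5,"gripper":0},{"rx":-0.25,"ry":0,"rz":0,"tx":0,"ty":-0.55,"tz":-3.5,"gripper":0}]' 80
python3 - <<'E'
from h import *
from workcell import robot
s=save("side","4",robot)
cv2.imwrite("pics/c5.png",np.clip(cv2.resize(s["img"][140:290,230:430],None,fx=3.5,fy=3.5,interpolation=cv2.INTER_CUBIC)*1.3,0,255).astype(np.uint8))
E
```

```text
time: 14.6
position: [0.5061, 0.1352, 0.0509]
ee_rot: [0.094, 0.625, 0.766, 0.116]
wrist_force: [0.2, 0.0, -0.6]
opening: 0.0158
```

View pics/c5.png

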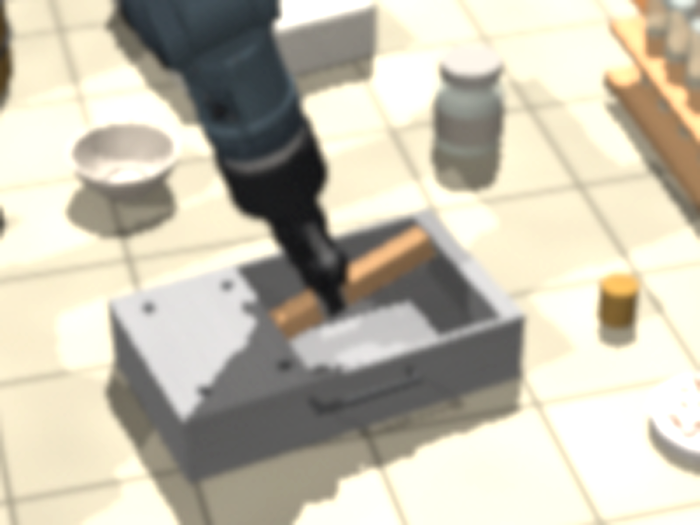

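The stick is tilted with its far end at ≈(353,207) in the side image. I'll check that against the height predicted from the tool pose.

```bash
python3 - <<'E'
from h import *
from workcell import robot
np.set_printoptions(precision=4,suppress=True)
s=cam("pics/side4.npz");o=robot.get_obs();w=o["ee_rot"];Rm=R.from_quat([w[1],w[2],w[3],w[0]]).as_matrix()
for L in(.082,.088,.094):
  e=o["position"]+Rm[:,1]*L-Rm[:,2]*.018   # top edge middle of far end
  b=e+Rm[:,2]*.022
  print(L,e,proj(s,e),"bottom",b,"trough x",(b[0]-.4888)*np.cos(.19)+(b[1]-.1202)*np.sin(.19))
E
```

```text
0.082 [0.5779 0.15   0.0924] [[347.5779 208.1791]] bottom [0.5843 0.1513 0.0714] trough x 0.0996489591935395
0.088 [0.5835 0.1512 0.0941] [[349.4469 207.081 ]] bottom [0.5899 0.1525 0.0731] trough x 0.10538130530049142
0.094 [0.5892 0.1523 0.0959] [[351.314  205.9841]] bottom [0.5955 0.1537 0.0749] trough x 0.11111365140744321
```

```bash
python3 -m jog '[{"rx":0,"ry":0,"rz":0,"tx":0,"ty":1,"tz":0,"gripper":0},{"rx":0,"ry":0,"rz":0,"tx":0,"ty":2.5,"tz":0,"gripper":0},{"rx":0,"ry":0,"rz":0,"tx":0,"ty":4,"tz":0,"gripper":0},{"rx":0,"ry":0,"rz":0,"tx":0,"ty":5.5,"tz":0,"gripper":0},{"rx":0,"ry":0,"rz":0,"tx":0,"ty":7,"tz":0,"gripper":0},{"rx":0,"ry":0,"rz":0,"tx":0,"ty":8.5,"tz":0,"gripper":0},{"rx":0,"ry":0,"rz":0,"tx":0,"ty":10,"tz":0,"gripper":0},{"rx":0,"ry":0,"rz":0,"tx":0,"ty":11.5,"tz":0,"gripper":0},{"rx":0,"ry":0,"rz":0,"tx":0,"ty":12.5,"tz":0,"gripper":0},{"rx":0,"ry":0,"rz":0,"tx":0,"ty":12.5,"tz":0,"gripper":0},{"rx":0,"ry":0,"rz":0,"tx":0,"ty":12.5,"tz":0,"gripper":0}]' 80
python3 - <<'E'
from h import *
from workcell import robot
o=robot.get_obs();w=o["ee_rot"];Rm=R.from_quat([w[1],w[2],w[3],w[0]]).as_matrix()
delta(o["position"]+[0,0,.13],Rm,robot); print(o["q"])
E
```

```text
time: 16.02
position: [0.6221, 0.1593, 0.0874]
ee_rot: [0.094, 0.625, 0.767, 0.115]
wrist_force: [-0.0, 0.4, -1.3]
opening: 0.0163
t=16.024 tx 0.00 ty 3.83 tz -12.42 rx 0.000 ry 0.000 rz 0.000
[ 0.14328104  0.36257301 -0.38917617  0.52073267  0.01773317 -0.05730468]
```

```bash
python3 -m jog '[{"rx":0,"ry":0,"rz":0,"tx":0,"ty":0.6,"tz":-2,"gripper":0},{"rx":0,"ry":0,"rz":0,"tx":0,"ty":1.2,"tz":-4,"gripper":0},{"rx":0,"ry":0,"rz":0,"tx":0,"ty":1.8,"tz":-6,"gripper":0},{"rx":0,"ry":0,"rz":0,"tx":0,"ty":2.5,"tz":-8,"gripper":0},{"rx":0,"ry":0,"rz":0,"tx":0,"ty":3.1,"tz":-10,"gripper":0},{"rx":0,"ry":0,"rz":0,"tx":0,"ty":3.5,"tz":-11.5,"gripper":0},{"rx":0,"ry":0,"rz":0,"tx":0,"ty":3.8,"tz":-12.4,"gripper":0},{"rx":0,"ry":0,"rz":0,"tx":0,"ty":3.8,"tz":-12.4,"gripper":0},{"rx":0,"ry":0,"rz":0,"tx":0,"ty":3.8,"tz":-12.4,"gripper":0},{"rx":0,"ry":0,"rz":0,"tx":0,"ty":3.8,"tz":-12.4,"gripper":0},{"rx":0,"ry":0,"rz":0,"tx":0,"ty":3.8,"tz":-12.4,"gripper":0},{"rx":0,"ry":0,"rz":0,"tx":0,"ty":3.8,"tz":-12.4,"gripper":0}]' 80
python3 - <<'E'
from h import *
from workcell import robot
np.set_printoptions(precision=3,suppress=True)
s=save("side","5",robot);t=save("top","5",robot)
o=robot.get_obs();w=o["ee_rot"];Rm=R.from_quat([w[1],w[2],w[3],w[0]]).as_matrix()
n=o["position"]-Rm[:,1]*.142+Rm[:,2]*.004
print("near end bottom",n,proj(s,n),"vel",np.abs(o["joint_vel"]).max(),o["time"])
im=np.zeros((600,800,3),np.uint8);im[:375,:500]=cv2.resize(s["img"],(500,375));im[300:,400:]=cv2.resize(t["img"],(400,300))
im[:300,500:]=cv2.resize(s["img"][290:375,330:415],(300,300));cv2.imwrite("pics/c6.png",im)
E
```

```text
time: 17.52
position: [0.6223, 0.1593, 0.2173]
ee_rot: [0.094, 0.625, 0.766, 0.116]
wrist_force: [0.5, 0.3, -1.5]
opening: 0.0157
near end bottom [0.491 0.132 0.172] [[317.431 192.302]] vel 0.001818251447185566 17.625
```

View pics/c6.png

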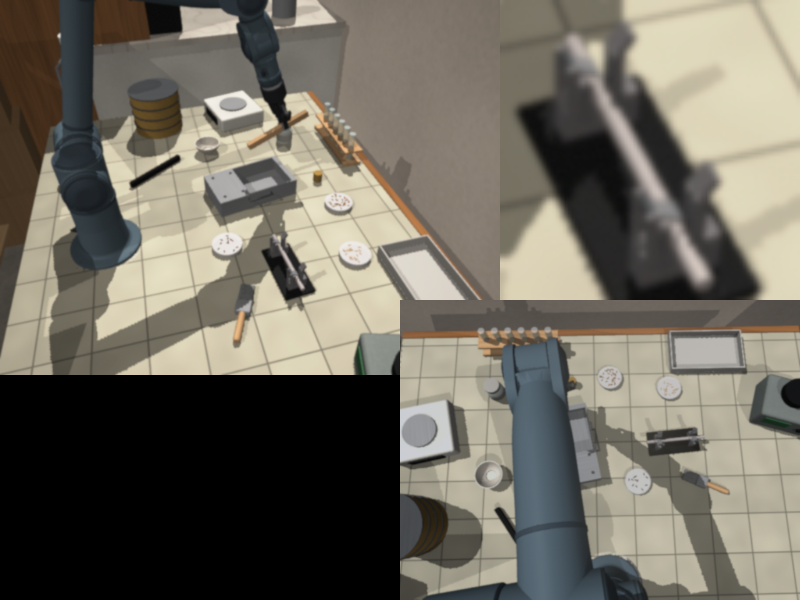

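```bash
python3 -c "
from workcell import robot
print(robot.close_job())"
```

```text
the job is handed in; nothing more can be done
None
```

The rod is seated in the rack, and I handed the job in at about 17.6 s with the stick held still in the gripper, clear of the trough. No verdict came back.

**Rod:** I pressed it down to a hard stop in the fork clips, with 31 N upward at the wrist and its axis at about 44–45 mm, then released it. Both cameras show it lying under both jaws, level and roughly centred. The two views disagree on its middle by about 7 mm along the rack: 3.5 mm to one side in one, 3.7 mm to the other side in the other.

**Stick:** I gripped it and slid it back 10 mm, because its far end looked 1–4 mm under the lip. I then tilted it about 17°, drew it out along its length and lifted it.
- **Clearance:** its lowest point, worked out from the tool pose, is at about 172 mm, which is 110 mm above the lid. The near end seen in the last side view fits this to within about 10 pixels.
- **Hold:** joint speeds were practically zero. The gripper reads 15.7 mm on the 18 mm stick; it also read about 2 mm low on the rod, so I took this as a reading offset.

**Surroundings:** the last picture shows the dishes, bowl, brush, jar and weight standing as before. I judged that by eye and did not measure it.

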